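# Focus, then take the picture: microscope pedal switches

## Task

Take a picture through the microscope with the pedal switches on the bench: press the yellow pedal right down to its stop, hold it there for about a second so that the camera focuses, and let it spring back up; then do the same with the blue pedal to take the picture. Do not press the red pedal, which lowers the stage, and leave the white tray of thin sections where it lies.

Things in the scene. Friction and masses are not known exactly. Their poses are not given: they have to be found in the camera images.
- yellow_tread (a point): Press point of the yellow pedal (focus): centre line of its 118 x 60 x 10 mm ribbed tread, on the top face, 98 mm from the hinge, 20 mm from the free edge. The fixed grey base (150 x 85 mm) is turned up to 30 deg; the hinge, 32 mm above the bench, is at its far end; the free edge slopes up towards the robot. Axes when up: z up, x level towards the hinge, y across; they turn with the tread.
- blue_tread (a point): Press point of the blue pedal (takes the picture), same make as the yellow. On all three pedals this point is 69 mm above the bench when up and 41 mm at the stop; on the way it also shifts 7 mm away from the hinge (the tread turns 0.30 rad, slope 0.34 to 0.04). Pressed there, the spring resists with about 4 N at first, 9 N at the stop, and lifts the tread again when let go.
- red_tread (a point): Press point of the red pedal (lowers the stage; not to be pressed), same make and size as the yellow and blue ones. The three stand side by side in any order, at least 180 mm apart between base centres; each base centre lies 41 mm from this point towards the hinge.
- section_tray: Loose open white plastic tray of thin sections on the bench beyond the pedals, 110 x 170 mm, 18 mm high, holding eight small glass slides. Origin at the centre of its underside, x along the 110 mm side, z up. It is to be left alone.
Mind the look-alikes: they are no part of the job. Leave any purple or turquoise look-alike of the part that bears yellow_tread alone. What is shaped like the part that bears blue_tread but turquoise is not meant.

How it is judged (in metres and radians):
On the way, in this order (a step that is already met when the one before it is completed fails the run):
1. the yellow pedal is held down at its stop (its press point at least 25 of the 29 mm from where it started) for 0.4 s (distance of yellow_tread from where it was at the start of the episode above 0.025 m), for 0.4 s.
2. then, with the yellow pedal let up again, the blue pedal is held down in the same way for 0.4 s (distance of blue_tread from where it was at the start of the episode above 0.025 m and distance of yellow_tread from where it was at the start of the episode below 0.005 m), for 0.4 s.
At the end, for the whole second after the job is handed in: All three pedals are up again (press points within 5 mm of where they started) and the tray of thin sections is within 20 mm of where it lay (distance of each of yellow_tread, blue_tread, red_tread from where it was at the start of the episode below 0.005 m and distance of section_tray from where it was at the start of the episode below 0.02 m); the robot touches nothing.
It fails at once if the red pedal is pressed (its press point moves more than 8 mm) (distance of red_tread from where it was at the start of the episode above 0.008 m).
It fails at once if the tray of thin sections is moved more than 20 mm (distance of section_tray from where it was at the start of the episode above 0.02 m).
It also fails if it takes over 43 s, if anything falls off the work surface, if the arm or the gripper's body presses on something with over 40 N, if the wrist force passes 120 N, or if a joint passes its speed limit or range.

## Robot

A 6-joint arm with a two-finger parallel gripper is mounted at the origin on the work surface. World frame = base frame: x ahead of the robot, y to its left, z up, the work surface at z = 0. Lengths are in m, angles in degrees, forces in N, time in s.
With the tool pointing down it reaches from about 0.4 to 0.825 m from the base axis. Payload 7 kg.
Tool frame: the origin (TCP) lies on the centre line of the jaws, within the pads' length; the fingertips stand 22 mm ahead of it and the grasp point (between the pads) lies 3 mm ahead of it; z points along the fingers, y is the line along which they close (so a half turn about z gives the same grasp; the last joint's range is limited). The gripper opens to 88 mm and grips with 3 to 60 N. Pads are 19 mm wide; open, the fingers measure 130 mm over their backs; the gripper's body (78 mm by 193 mm) begins 47 mm behind the grasp point.
Start: joints at [80.907, 20.546, 0.682, 0, -70.136, -16.507], TCP at [0.292, 0.609, 0.227] pointing down, gripper open.
Joint ranges: [-176.03, 176.03], [-82.01, 121.73], [-58.28, 71.71], [-173.87, 95.51], [-174.79, -0.11], [-173.66, 173.66]. Speed limits (degrees/s): [136.94, 136.94, 172.46, 180, 180, 180].

## Interface

Orientations are given as [roll, pitch, yaw] about the fixed x, y, z axes, in that order (R = Rz(yaw) Ry(pitch) Rx(roll)).
In Python, from plant import get_state, cams, r gives the robot as it stands.
- The arm moves only by the tool apply_moves, never from a script. Its argument "targets" is a list of rows, each an object with "dp": the shift along the world's x, y, z in m, a list of three; "yaw": the turn about the world's z in degrees. In form: [{"dp": [x, y, z], "yaw": yaw}, ...]. A call has 1 to 20 rows; each row is the pose to reach, as a shift and turn from the pose commanded when the call began; what a row does not reach only later rows make up. A row lasts 1/12 s, in which the tool goes at most 41.7 mm and 7.16 degrees, less where a joint would pass 70% of its speed; a pose out of reach is approached as far as the arm can. A call with a gripper value outside its range is refused whole. "grip" is the gripper command: -1 is fully open, 1 is shut, values between are in proportion, set as the call begins (left out, the last holds). The fingers move at their own pace and stop on an object; "squeeze" is the grip in N (left out, the last holds). Time passes only in rows, so rows that repeat a pose let the fingers close. It gives the time, the measured TCP pose, the force, the opening and the grip force at its end, in the units of the state.
- get_state(): the state, without advancing time (a new reading comes with each control period).
- cams.capture(name): name is "side" or "top" or "wrist"; returns a dict with "image" (384x512x3 uint8, red, green, blue), "range_z" (384x512 float32, m along the optical axis (not along the pixel's ray), 0 where there is no reading), "fx", "fy", "cx", "cy" (pixels), "R" (3x3) and "t" (3): a world point X has camera coordinates R X + t; the wrist camera has in their place "T_tool_cam" (4x4, takes a point from camera to tool coordinates, whose origin is the TCP and whose axes are the flange's). Camera axes: x right, y down, z forward; pixel columns grow to the right and rows downward; lengths in m; the calibration is good to about 2 mm. A picture is of the moment at which its call begins: read the wrist's pose just before it.
- r.close_job(): hands the job in; it is judged then, once.
The state is a dict: "time_s": time; "joints": joint angles; "qd": joint speeds; "joint_torque": joint torques, N m; "tcp_pos": TCP position; "eef_rot": TCP orientation; "contact_force": force on the tool from outside, world axes, zero at the start; "moment": the same for the moment, N m; "gripper_width": finger opening in m; "gripper_force": force on a finger pad.
Only numpy, scipy, OpenCV 4.12 (cv2) and the standard library are available. Lean on these libraries where they do the work, as an engineer would, in place of code of your own. Each camera call takes 0.05 s, during which the arm holds its last target. There are 200 camera calls.

## Working session

There is one attempt and no reset: what is moved stays moved. The work goes in short steps, Python scripts to look and compute and a tool call to move; the robot and the scene stay as the last step left them, time stands still between calls to the robot, and variables do not carry over. Pictures are saved under pics/ and viewed, at most 10 in all, crops included, and the job is handed in when it is done.

Besides the shell and the picture viewer there is one more tool, called after "Call:" by a JSON object that holds its "method" and its "body", one argument or row to a line. apply_moves: Moves the arm, as the interface text tells. Its arguments: {"type":"object","properties":{"targets":{"type":"array","items":{"type":"object","properties":{"dp":{"type":"array","items":{"type":"number"}},"yaw":{"type":"number"}}}},"grip":{"type":"number"},"squeeze":{"type":"number"}},"required":["targets"]}

```bash
mkdir -p pics; python3 - <<'E'
from plant import get_state,cams,r
import cv2,numpy as np,pickle
s=get_state();print({k:np.round(v,3) for k,v in s.items()})
ims=[]
for n in("top","side"):
    c=cams.capture(n);pickle.dump(c,open(n+".pkl","wb"));ims.append(c["image"][:,:,::-1]);print(n,c["fx"],-c["R"].T@c["t"])
cv2.imwrite("pics/top.png",ims[0]);cv2.imwrite("pics/side.png",ims[1])
E
```

```text
{'time_s': np.float64(0.0), 'joints': array([ 8.0905e+01,  2.0590e+01,  6.3500e-01, -1.9000e-02, -7.0136e+01,
       -1.6505e+01]), 'qd': array([ 0.072,  0.042, -0.027, -0.017,  0.079, -0.048]), 'joint_torque': array([ 3.0000e-03, -5.8273e+01,  2.9305e+01,  6.9970e+00,  7.0000e-03,
       -0.0000e+00]), 'tcp_pos': array([0.292, 0.608, 0.226]), 'eef_rot': array([ 1.79909e+02, -8.00000e-03, -2.56060e+01]), 'contact_force': array([-1.193,  0.32 , -0.048]), 'moment': array([-0.004, -0.003, -0.015]), 'gripper_force': np.float64(0.0), 'gripper_width': np.float64(0.088)}
top 430.26373894271137 [ 0.35228435 -0.04585169  1.49035012]
side 406.66073910134776 [ 0.03977994 -0.87062996  0.97098754]
```

View pics/top.png

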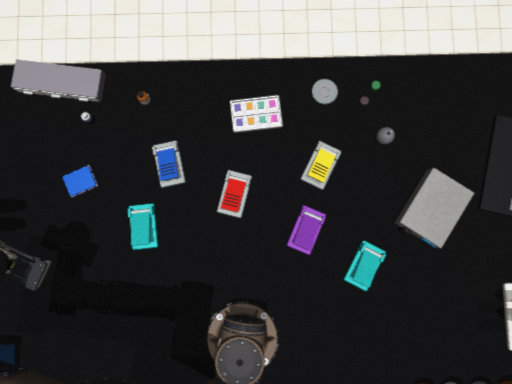

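View pics/side.png

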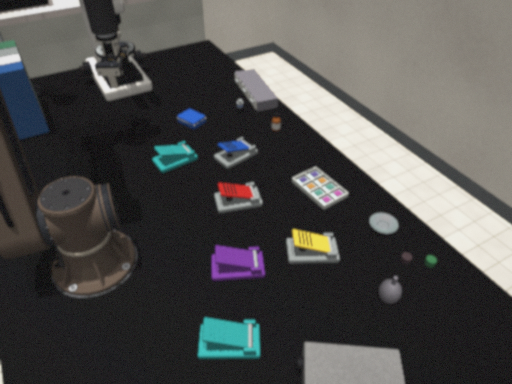

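```bash
cat >m.py <<'E'
import cv2,numpy as np,pickle
def world(c):
    v,u=np.mgrid[:384,:512];z=c["range_z"]
    P=np.stack([(u-c["cx"])/c["fx"]*z,(v-c["cy"])/c["fy"]*z,z],-1)
    return (P-c["t"])@c["R"]
H={"yellow":(22,35),"blue":(105,125),"red":None}
def mask(c,n):
    h=cv2.cvtColor(c["image"],cv2.COLOR_RGB2HSV)
    hh=h[...,0].astype(int)
    m=((hh<8)|(hh>172)) if n=="red" else ((hh>H[n][0])&(hh<H[n][1]))
    return (m&(h[...,1]>120)&(h[...,2]>60)).astype(np.uint8)
E
python3 - <<'E'
from m import *
for n in("top","side"):
    c=pickle.load(open(n+".pkl","rb"));W=world(c)
    for k in H:
        m=cv2.morphologyEx(mask(c,k),cv2.MORPH_CLOSE,np.ones((5,5)))
        N,L,S,C=cv2.connectedComponentsWithStats(m)
        for i in range(1,N):
            if S[i,4]<80: continue
            p=W[(L==i)&(c["range_z"]>0)]
            q=p[p[:,2]>0.02] 
            if len(q)<30: q=p
            A=np.c_[q[:,:2],np.ones(len(q))];f=np.linalg.lstsq(A,q[:,2],rcond=None)[0]
            rect=cv2.minAreaRect((q[:,:2]*1000).astype(np.float32))
            print(n,k,C[i].round(),S[i,4],"mean",q.mean(0).round(3),"z",np.percentile(q[:,2],[2,50,98]).round(3),"slope",np.hypot(*f[:2]).round(2),"hingeyaw",np.degrees(np.arctan2(-f[1],-f[0])).round(1),"rect",np.round(rect[0]),np.round(rect[1]),round(rect[2],1))
E
```

```text
top yellow [321. 165.] 526 mean [ 0.572 -0.282  0.058] z [0.038 0.059 0.078] slope 0.35 hingeyaw -32.1 rect [ 573. -285.] [ 62. 110.] 62.1
top blue [167. 164.] 528 mean [0.588 0.236 0.058] z [0.037 0.059 0.076] slope 0.34 hingeyaw 4.8 rect [590. 237.] [108.  59.] 9.5
top blue [ 79. 180.] 671 mean [0.544 0.542 0.031] z [0.024 0.031 0.038] slope 0.02 hingeyaw -108.1 rect [545. 543.] [77. 96.] 22.3
top red [233. 195.] 548 mean [0.48  0.017 0.058] z [0.036 0.058 0.078] slope 0.35 hingeyaw -20.8 rect [481.  17.] [ 58. 107.] 74.2
side yellow [310. 240.] 642 mean [ 0.568 -0.286  0.056] z [0.037 0.056 0.074] slope 0.34 hingeyaw -29.7 rect [ 570. -285.] [ 64. 106.] 63.6
side blue [ 21. 101.] 2103 mean [-0.052  0.765  0.161] z [0.025 0.162 0.279] slope 0.44 hingeyaw 160.6 rect [-79. 501.] [657. 111.] 85.2
side blue [191. 118.] 430 mean [0.541 0.534 0.028] z [0.021 0.029 0.034] slope 0.03 hingeyaw -93.6 rect [541. 541.] [ 81. 105.] 22.2
side blue [232. 146.] 258 mean [0.583 0.232 0.058] z [0.038 0.058 0.075] slope 0.34 hingeyaw 10.1 rect [588. 238.] [109.  65.] 12.9
side red [234. 190.] 468 mean [0.475 0.013 0.056] z [0.036 0.056 0.074] slope 0.35 hingeyaw -18.0 rect [478.  17.] [ 66. 107.] 73.9
```

Call:
{"method": "apply_moves", "body": {
  "targets": [
    {"dp":[0.21,-0.41,0],"yaw":0},
    {"dp":[0.21,-0.41,0],"yaw":0},
    {"dp":[0.21,-0.41,0],"yaw":0},
    {"dp":[0.21,-0.41,0],"yaw":0},
    {"dp":[0.21,-0.41,0],"yaw":0},
    {"dp":[0.21,-0.41,0],"yaw":0},
    {"dp":[0.21,-0.41,0],"yaw":0},
    {"dp":[0.21,-0.41,0],"yaw":0},
    {"dp":[0.21,-0.41,0],"yaw":0},
    {"dp":[0.21,-0.41,0],"yaw":0},
    {"dp":[0.21,-0.41,0],"yaw":0},
    {"dp":[0.21,-0.41,0],"yaw":0}
  ],
  "grip": 1,
  "squeeze": 10
}}

```text
time_s: 1.1
tcp_pos: [0.5031, 0.1935, 0.227]
eef_rot: [179.9, -0.0, -25.8]
contact_force: [-0.6, 0.5, 0.2]
gripper_width: 0.0133
gripper_force: 0.0
```

Call:
{"method": "apply_moves", "body": {
  "targets": [
    {"dp":[0.04,-0.466,0],"yaw":-3},
    {"dp":[0.04,-0.466,0],"yaw":-3},
    {"dp":[0.04,-0.466,0],"yaw":-3},
    {"dp":[0.04,-0.466,0],"yaw":-3},
    {"dp":[0.04,-0.466,0],"yaw":-3},
    {"dp":[0.04,-0.466,0],"yaw":-3},
    {"dp":[0.04,-0.466,0],"yaw":-3},
    {"dp":[0.04,-0.466,0],"yaw":-3},
    {"dp":[0.04,-0.466,0],"yaw":-3},
    {"dp":[0.04,-0.466,0],"yaw":-3},
    {"dp":[0.04,-0.466,0],"yaw":-3},
    {"dp":[0.04,-0.466,0],"yaw":-3},
    {"dp":[0.04,-0.466,-0.07],"yaw":-3},
    {"dp":[0.04,-0.466,-0.07],"yaw":-3},
    {"dp":[0.04,-0.466,-0.07],"yaw":-3},
    {"dp":[0.04,-0.466,-0.07],"yaw":-3}
  ]
}}

```text
time_s: 2.43
tcp_pos: [0.5406, -0.2672, 0.1562]
eef_rot: [179.9, 0.2, -28.6]
contact_force: [-0.2, 0.5, 1.8]
gripper_width: 0.0004
gripper_force: 0.0
```

```bash
python3 - <<'E'
from plant import get_state,cams,r
import cv2,numpy as np
s=get_state();print(s["time_s"],s["tcp_pos"],s["eef_rot"])
c=cams.capture("wrist");cv2.imwrite("pics/w1.png",c["image"][:,:,::-1])
T=np.array(c["T_tool_cam"]);print(T.round(3))
for p in([0,0,.022],):
    q=np.linalg.inv(T)@np.r_[p,1];print("tip px",c["fx"]*q[0]/q[2]+c["cx"],c["fy"]*q[1]/q[2]+c["cy"])
E
```

```text
2.4333 [ 0.54064777 -0.26719676  0.15619751] [179.90539904   0.20546148 -28.59545016]
[[ 0.    -0.966 -0.257  0.07 ]
 [ 1.     0.     0.     0.001]
 [-0.    -0.257  0.966 -0.157]
 [ 0.     0.     0.     1.   ]]
tip px 252.9530254015624 220.16733047364937
```

View pics/w1.png

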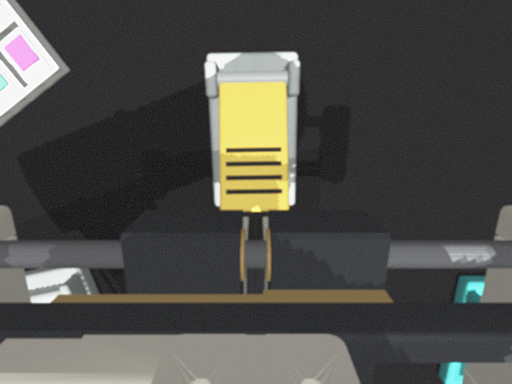

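Call:
{"method": "apply_moves", "body": {
  "targets": [
    {"dp":[0,0,-0.035],"yaw":0},
    {"dp":[0,0,-0.06],"yaw":0},
    {"dp":[-0.001,0,-0.066],"yaw":0},
    {"dp":[-0.002,0.001,-0.072],"yaw":0},
    {"dp":[-0.003,0.002,-0.078],"yaw":0},
    {"dp":[-0.004,0.002,-0.083],"yaw":0},
    {"dp":[-0.005,0.003,-0.087],"yaw":0},
    {"dp":[-0.006,0.003,-0.09],"yaw":0},
    {"dp":[-0.006,0.003,-0.092],"yaw":0},
    {"dp":[-0.006,0.003,-0.092],"yaw":0}
  ]
}}

```text
time_s: 3.32
tcp_pos: [0.536, -0.2642, 0.0657]
eef_rot: [-180.0, -0.0, -28.6]
contact_force: [0.2, 2.2, 5.6]
gripper_width: 0.0004
gripper_force: 2.4
```

Call:
{"method": "apply_moves", "body": {
  "targets": [
    {"dp":[0,0,-0.002],"yaw":0},
    {"dp":[0,0,-0.004],"yaw":0},
    {"dp":[0,0,-0.004],"yaw":0}
  ]
}}

```text
time_s: 3.57
tcp_pos: [0.5357, -0.2643, 0.0616]
eef_rot: [-180.0, -0.0, -28.6]
contact_force: [-1.3, 2.2, 6.1]
gripper_width: 0.0004
gripper_force: 2.7
```

Call:
{"method": "apply_moves", "body": {
  "targets": [
    {"dp":[0,0,-0.001],"yaw":0},
    {"dp":[0,0,-0.002],"yaw":0},
    {"dp":[0,0,-0.003],"yaw":0},
    {"dp":[0,0,-0.003],"yaw":0}
  ]
}}

```text
time_s: 3.9
tcp_pos: [0.5353, -0.2642, 0.0586]
eef_rot: [180.0, 0.0, -28.6]
contact_force: [-2.5, 2.1, 6.2]
gripper_width: 0.0004
gripper_force: 2.9
```

```bash
python3 - <<'E'
from plant import get_state,cams,r
import cv2,numpy as np
s=get_state();print(s["time_s"],s["tcp_pos"],s["contact_force"])
c=cams.capture("side");cv2.imwrite("pics/s2.png",cv2.resize(c["image"][170:300,220:400,::-1],None,fx=4,fy=4))
E
```

```text
3.9 [ 0.53533564 -0.26421751  0.05860114] [-2.52129833  2.10046136  6.16700222]
```

View pics/s2.png

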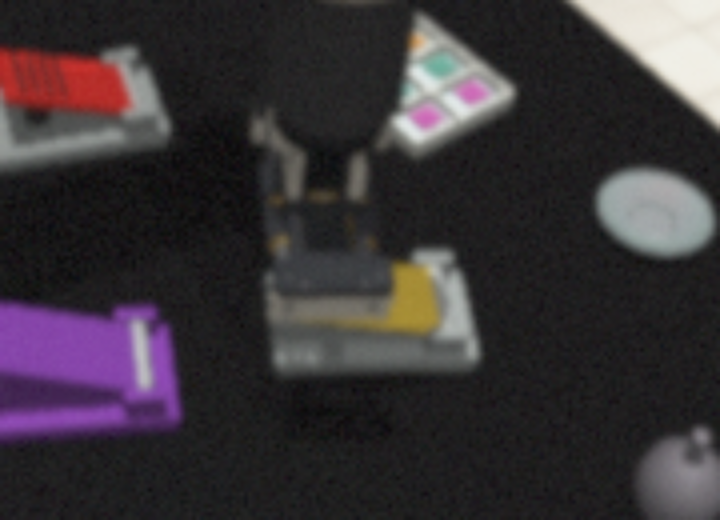

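Call:
{"method": "apply_moves", "body": {
  "targets": [
    {"dp":[0,0,-0.001],"yaw":0},
    {"dp":[0,0,-0.002],"yaw":0},
    {"dp":[0,0,-0.002],"yaw":0}
  ]
}}

```text
time_s: 4.2
tcp_pos: [0.5352, -0.2642, 0.0566]
eef_rot: [180.0, 0.0, -28.6]
contact_force: [-2.8, 1.9, 6.1]
gripper_width: 0.0003
gripper_force: 3.1
```

```bash
python3 - <<'E'
from plant import cams,get_state
from m import *
print(get_state()["contact_force"])
for n in("side","top"):
    c=cams.capture(n);W=world(c);m=mask(c,"yellow")>0
    m[:, :260]=0
    p=W[m&(c["range_z"]>0)];p=p[p[:,0]>.5]
    d=(p[:,:2]-[.571,-.284])@np.array([.875,-.485])
    f=np.polyfit(d,p[:,2],1);print(n,len(p),"slope",f,"d",d.min(),d.max(),np.abs(np.polyval(f,d)-p[:,2]).mean())
E
```

```text
[-2.81204651  1.8757902   6.07681805]
side 175 slope [-1.21407774  0.08372946] d -0.0029911592453294097 0.052413592404493455 0.012232047831903793Traceback (most recent call last):
  File "<stdin>", line 9, in <module>
    raise TypeError("expected non-empty vector for x")
TypeError: expected non-empty vector for x
```

```bash
python3 - <<'E'
from plant import cams,get_state
from m import *
c=cams.capture("side");W=world(c);m=mask(c,"yellow")>0
m[:, :260]=0
p=W[m&(c["range_z"]>0)];p=p[(p[:,0]>.5)&(p[:,2]<.06)]
d=(p[:,:2]-[.571,-.284])@np.array([.875,-.485])
for a in np.arange(-.04,.07,.01):
    q=p[(d>=a)&(d<a+.01)]
    if len(q): print(a.round(3),len(q),np.median(q[:,2]).round(4))
E
```

```text
0.0 3 0.0412
0.01 9 0.0412
0.02 37 0.0408
0.03 52 0.0386
0.04 54 0.0378
0.05 10 0.0359
```

```bash
python3 - <<'E'
from plant import cams,get_state
import cv2,numpy as np
s=get_state();print(s["time_s"],s["tcp_pos"],s["contact_force"],s["moment"])
c=cams.capture("wrist");cv2.imwrite("pics/w2.png",c["image"][:,:,::-1])
T=np.linalg.inv(np.array(c["T_tool_cam"]))
for p in([0,0,.022],[-.01,0,.022],[.01,0,.022],[0,0,.087],[0.037,0,.099],[-.02,0,.08]):
    q=T@np.r_[p,1];print(p,c["fx"]*q[0]/q[2]+c["cx"],c["fy"]*q[1]/q[2]+c["cy"])
E
```

```text
4.35 [ 0.53527887 -0.26424778  0.05676389] [-2.51316123  1.9458851   6.67720275] [ 1.02677302  1.0093986  -0.03292657]
[0, 0, 0.022] 252.95167464280527 220.16448857268318
[-0.01, 0, 0.022] 252.97515405214003 234.47115717465323
[0.01, 0, 0.022] 252.92755293347003 205.46644840258398
[0, 0, 0.087] 253.46777061230407 192.3760932696989
[0.037, 0, 0.099] 253.49239539107865 147.47897662559308
[-0.02, 0, 0.08] 253.45117810712057 217.16614664223647
```

View pics/w2.png

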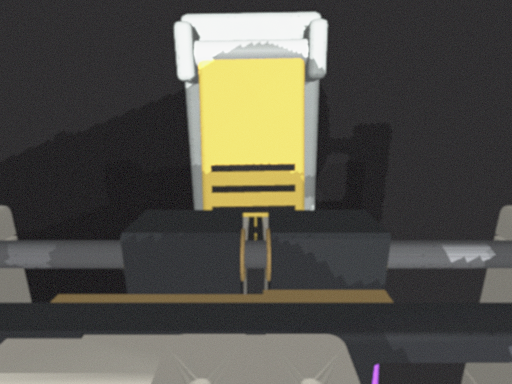

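```bash
python3 - <<'E'
from plant import cams,get_state
from m import *
from scipy.spatial.transform import Rotation as R
s=get_state();c=cams.capture("wrist");T=np.array(c["T_tool_cam"])
v,u=np.mgrid[:384,:512];z=c["range_z"]
P=np.stack([(u-c["cx"])/c["fx"]*z,(v-c["cy"])/c["fy"]*z,z],-1)@T[:3,:3].T+T[:3,3]
W=P@R.from_euler("xyz",s["eef_rot"],degrees=True).as_matrix().T+s["tcp_pos"]
m=(mask(c,"yellow")>0)&(z>0)&(v<200);p=W[m];h=np.array([.877,-.48])
d=p[:,:2]@h-np.array([.571,-.284])@h
for a in np.arange(-.06,.07,.01):
    q=p[(d>=a)&(d<a+.01)]
    if len(q): print(a.round(3),len(q),np.median(q[:,2]).round(4))
print(d.min(),d.max(),s["contact_force"])
for px in((20,256),(36,256),(80,190),(195,196),(195,313)): print(px,W[px].round(4))
E
```

```text
-0.03 318 0.0504
-0.02 1315 0.0494
-0.01 1309 0.0478
0.0 1817 0.046
0.01 1880 0.0442
0.02 1855 0.0424
0.03 1891 0.0407
0.04 1966 0.039
0.05 960 0.0377
-0.0221318710626337 0.05566862694278363 [-2.46404992  1.66836029  6.40927678]
(20, 256) [ 0.6401 -0.3235  0.019 ]
(36, 256) [ 0.6327 -0.3195  0.0182]
(80, 190) [ 0.6268 -0.2743  0.039 ]
(195, 196) [ 0.5648 -0.2358  0.0193]
(195, 313) [ 0.5258 -0.3063  0.0176]
```

```bash
python3 - <<'E'
from plant import cams,get_state
from m import *
c=cams.capture("wrist");T=np.array(c["T_tool_cam"])
v,u=np.mgrid[:384,:512];z=c["range_z"]
P=np.stack([(u-c["cx"])/c["fx"]*z,(v-c["cy"])/c["fy"]*z,z],-1)@T[:3,:3].T+T[:3,3]
for r_ in range(198,300,6): print(r_,[P[r_,k].round(3).tolist() for k in(170,245,256,340)])
E
```

```text
198 [[0.004, -0.063, 0.058], [0.02, -0.004, 0.006], [0.02, 0.002, 0.006], [0.004, 0.066, 0.058]]
204 [[-0.001, -0.064, 0.058], [0.016, -0.004, 0.005], [0.016, 0.002, 0.006], [-0.001, 0.067, 0.059]]
210 [[0.039, -0.025, -0.07], [0.014, -0.004, 0.003], [0.013, 0.002, 0.004], [0.039, 0.028, -0.07]]
216 [[0.039, -0.024, -0.075], [0.01, -0.004, 0.003], [0.009, 0.002, 0.005], [0.039, 0.026, -0.075]]
222 [[0.039, -0.022, -0.08], [0.012, -0.004, -0.011], [0.006, 0.002, 0.003], [0.04, 0.025, -0.08]]
228 [[0.04, -0.021, -0.085], [0.011, -0.004, -0.018], [0.003, 0.002, 0.003], [0.04, 0.024, -0.084]]
234 [[0.039, -0.02, -0.088], [0.034, -0.002, -0.077], [-0.001, 0.002, 0.003], [0.039, 0.023, -0.086]]
240 [[0.038, -0.02, -0.088], [0.033, -0.002, -0.077], [0.033, 0.002, -0.078], [0.038, 0.023, -0.088]]
246 [[0.036, -0.02, -0.089], [0.032, -0.001, -0.081], [0.033, 0.002, -0.081], [0.036, 0.023, -0.088]]
252 [[0.034, -0.02, -0.088], [0.031, -0.001, -0.082], [0.031, 0.002, -0.081], [0.034, 0.023, -0.088]]
258 [[0.033, -0.02, -0.089], [0.029, -0.001, -0.082], [0.03, 0.002, -0.082], [0.033, 0.023, -0.088]]
264 [[0.031, -0.021, -0.088], [0.027, -0.002, -0.082], [0.028, 0.002, -0.083], [0.031, 0.023, -0.088]]
270 [[0.029, -0.021, -0.088], [0.024, -0.002, -0.079], [-0.057, 0.002, 0.057], [0.029, 0.024, -0.088]]
276 [[0.027, -0.021, -0.088], [0.021, -0.002, -0.078], [-0.063, 0.002, 0.058], [0.028, 0.023, -0.089]]
282 [[0.026, -0.021, -0.089], [0.006, -0.002, -0.057], [-0.068, 0.002, 0.057], [0.026, 0.023, -0.089]]
288 [[0.024, -0.021, -0.089], [0.003, -0.003, -0.057], [-0.074, 0.002, 0.058], [0.024, 0.024, -0.089]]
294 [[0.023, -0.021, -0.09], [0.024, -0.001, -0.09], [0.024, 0.002, -0.091], [0.025, 0.023, -0.092]]
```

Call:
{"method": "apply_moves", "body": {
  "targets": [
    {"dp":[0,0,-0.002],"yaw":0},
    {"dp":[-0.001,0,-0.004],"yaw":0},
    {"dp":[-0.001,0.001,-0.006],"yaw":0},
    {"dp":[-0.001,0.001,-0.007],"yaw":0},
    {"dp":[-0.001,0.001,-0.007],"yaw":0}
  ]
}}

```text
time_s: 4.92
tcp_pos: [0.5345, -0.2638, 0.0499]
eef_rot: [180.0, -0.0, -28.6]
contact_force: [-2.0, 0.1, 7.2]
gripper_width: 0.0005
gripper_force: 3.5
```

```bash
cat >>m.py <<'E'
def slope(k="yellow"):
    from plant import cams,get_state
    from scipy.spatial.transform import Rotation as R
    s=get_state();c=cams.capture("wrist");T=np.array(c["T_tool_cam"])
    v,u=np.mgrid[:384,:512];z=c["range_z"]
    P=np.stack([(u-c["cx"])/c["fx"]*z,(v-c["cy"])/c["fy"]*z,z],-1)@T[:3,:3].T+T[:3,3]
    W=P@R.from_euler("xyz",s["eef_rot"],degrees=True).as_matrix().T+s["tcp_pos"]
    m=cv2.erode(mask(c,k),np.ones((5,5)))
    m=(m>0)&(z>0)&(v<200)
    N,L,S,C=cv2.connectedComponentsWithStats(m.astype(np.uint8));m=L==1+S[1:,4].argmax()
    p=W[m];f=np.linalg.lstsq(np.c_[p[:,:2],np.ones(len(p))],p[:,2],rcond=None)[0]
    h=-f[:2]/np.hypot(*f[:2]);d=p[:,:2]@h
    print(k,"slope",np.hypot(*f[:2]).round(3),"yaw",np.degrees(np.arctan2(h[1],h[0])).round(1),"tcp from hinge end",(d.max()-s["tcp_pos"][:2]@h).round(4),"tread z under tcp",(f@np.r_[s["tcp_pos"][:2],1]).round(4),"tcp",s["tcp_pos"].round(4),"t",s["time_s"],"F",s["contact_force"].round(1))
E
python3 -c "import m;m.slope()"
```

```text
yellow slope 0.11 yaw -27.4 tcp from hinge end 0.0956 tread z under tcp 0.0475 tcp [ 0.5345 -0.2638  0.0499] t 4.9167 F [-2.   0.1  7.2]
```

Call:
{"method": "apply_moves", "body": {
  "targets": [
    {"dp":[0,0,-0.002],"yaw":0},
    {"dp":[-0.001,0,-0.004],"yaw":0},
    {"dp":[-0.001,0.001,-0.006],"yaw":0},
    {"dp":[-0.001,0.001,-0.007],"yaw":0},
    {"dp":[-0.001,0.001,-0.007],"yaw":0}
  ]
}}

```text
time_s: 5.38
tcp_pos: [0.5338, -0.2631, 0.0431]
eef_rot: [180.0, -0.1, -28.6]
contact_force: [-1.5, -1.9, 8.1]
gripper_width: 0.0002
gripper_force: 4.0
```

```bash
python3 -c "import m;m.slope()"
```

```text
yellow slope 0.047 yaw -26.4 tcp from hinge end 0.0964 tread z under tcp 0.0412 tcp [ 0.5338 -0.2631  0.0431] t 5.3833 F [-1.5 -1.9  8.1]
```

Call:
{"method": "apply_moves", "body": {
  "targets": [
    {"dp":[0,0,-0.001],"yaw":0},
    {"dp":[0,0,-0.002],"yaw":0},
    {"dp":[0,0,-0.002],"yaw":0}
  ]
}}

```text
time_s: 5.68
tcp_pos: [0.5337, -0.2632, 0.0419]
eef_rot: [179.9, -0.1, -28.6]
contact_force: [-4.2, 0.8, 14.0]
gripper_width: 0.0005
gripper_force: 7.0
```

```bash
python3 -c "import m;m.slope()"
```

```text
yellow slope 0.038 yaw -26.3 tcp from hinge end 0.0964 tread z under tcp 0.0402 tcp [ 0.5337 -0.2632  0.0419] t 5.6833 F [-4.2  0.8 14. ]
```

Call:
{"method": "apply_moves", "body": {
  "targets": [
    {"dp":[0,0,0],"yaw":0},
    {"dp":[0,0,0],"yaw":0},
    {"dp":[0,0,0],"yaw":0},
    {"dp":[0,0,0],"yaw":0},
    {"dp":[0,0,0],"yaw":0},
    {"dp":[0,0,0],"yaw":0},
    {"dp":[0,0,0],"yaw":0},
    {"dp":[0,0,0],"yaw":0},
    {"dp":[0,0,0],"yaw":0},
    {"dp":[0,0,0],"yaw":0},
    {"dp":[0,0,0],"yaw":0}
  ]
}}

```text
time_s: 6.65
tcp_pos: [0.5338, -0.2631, 0.042]
eef_rot: [180.0, -0.1, -28.6]
contact_force: [-4.9, -0.0, 14.6]
gripper_width: 0.0003
gripper_force: 6.9
```

Call:
{"method": "apply_moves", "body": {
  "targets": [
    {"dp":[0.001,0,0.007],"yaw":0},
    {"dp":[0.003,-0.001,0.014],"yaw":0},
    {"dp":[0.005,-0.002,0.021],"yaw":0},
    {"dp":[0.006,-0.003,0.028],"yaw":0},
    {"dp":[0.006,-0.003,0.04],"yaw":0},
    {"dp":[0.006,-0.003,0.07],"yaw":0},
    {"dp":[0.006,-0.003,0.11],"yaw":0},
    {"dp":[0.006,-0.003,0.15],"yaw":0},
    {"dp":[0.006,-0.003,0.18],"yaw":0},
    {"dp":[0.006,-0.003,0.18],"yaw":0}
  ]
}}

```text
time_s: 7.48
tcp_pos: [0.5427, -0.2667, 0.228]
eef_rot: [-179.9, -0.6, -28.6]
contact_force: [1.3, -0.3, 0.2]
gripper_width: 0.0006
gripper_force: 0.0
```

```bash
python3 -c "import m;m.slope()"
```

```text
yellow slope 0.353 yaw -27.4 tcp from hinge end 0.0866 tread z under tcp 0.0694 tcp [ 0.5427 -0.2667  0.228 ] t 7.4833 F [ 1.3 -0.3  0.2]
```

Call:
{"method": "apply_moves", "body": {
  "targets": [
    {"dp":[0.013,0.497,0],"yaw":38},
    {"dp":[0.013,0.497,0],"yaw":38},
    {"dp":[0.013,0.497,0],"yaw":38},
    {"dp":[0.013,0.497,0],"yaw":38},
    {"dp":[0.013,0.497,0],"yaw":38},
    {"dp":[0.013,0.497,0],"yaw":38},
    {"dp":[0.013,0.497,0],"yaw":38},
    {"dp":[0.013,0.497,0],"yaw":38},
    {"dp":[0.013,0.497,0],"yaw":38},
    {"dp":[0.013,0.497,0],"yaw":38},
    {"dp":[0.013,0.497,0],"yaw":38},
    {"dp":[0.013,0.497,0],"yaw":38},
    {"dp":[0.013,0.497,0],"yaw":38},
    {"dp":[0.013,0.497,0],"yaw":38},
    {"dp":[0.013,0.497,-0.04],"yaw":38},
    {"dp":[0.013,0.497,-0.08],"yaw":38},
    {"dp":[0.013,0.497,-0.08],"yaw":38},
    {"dp":[0.013,0.497,-0.08],"yaw":38}
  ]
}}

```text
time_s: 9.03
tcp_pos: [0.5515, 0.2295, 0.1386]
eef_rot: [179.8, 0.3, 9.3]
contact_force: [0.7, 0.3, 1.4]
gripper_width: 0.0006
gripper_force: 0.0
```

```bash
python3 -c "
import m;m.slope('blue')
from plant import cams
import cv2
c=cams.capture('wrist');cv2.imwrite('pics/w3.png',c['image'][:,:,::-1])"
```

```text
blue slope 0.354 yaw 11.0 tcp from hinge end 0.0908 tread z under tcp 0.0708 tcp [0.5515 0.2295 0.1386] t 9.0333 F [0.7 0.3 1.4]
```

View pics/w3.png

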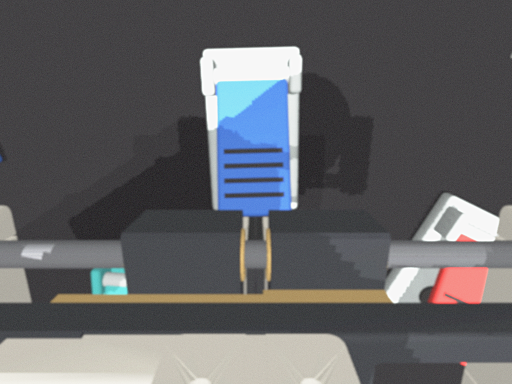

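Call:
{"method": "apply_moves", "body": {
  "targets": [
    {"dp":[0,0,-0.03],"yaw":1},
    {"dp":[0,0,-0.055],"yaw":1},
    {"dp":[0,0,-0.065],"yaw":1},
    {"dp":[-0.001,0,-0.07],"yaw":1},
    {"dp":[-0.003,0,-0.075],"yaw":1},
    {"dp":[-0.004,-0.001,-0.08],"yaw":1},
    {"dp":[-0.005,-0.001,-0.085],"yaw":1},
    {"dp":[-0.006,-0.001,-0.089],"yaw":1},
    {"dp":[-0.006,-0.001,-0.092],"yaw":1},
    {"dp":[-0.007,-0.001,-0.094],"yaw":1},
    {"dp":[-0.007,-0.001,-0.095],"yaw":1},
    {"dp":[-0.007,-0.001,-0.095],"yaw":1}
  ]
}}

```text
time_s: 10.13
tcp_pos: [0.5468, 0.2311, 0.0478]
eef_rot: [-180.0, -0.2, 10.4]
contact_force: [-1.3, -2.8, 7.2]
gripper_width: 0.0004
gripper_force: 3.6
```

```bash
python3 -c "import m;m.slope('blue')"
```

```text
blue slope 0.091 yaw 10.9 tcp from hinge end 0.0843 tread z under tcp 0.0455 tcp [0.5468 0.2311 0.0478] t 10.1333 F [-1.3 -2.8  7.2]
```

Call:
{"method": "apply_moves", "body": {
  "targets": [
    {"dp":[0,0,-0.002],"yaw":0},
    {"dp":[-0.001,0,-0.004],"yaw":0},
    {"dp":[-0.001,0,-0.006],"yaw":0},
    {"dp":[-0.001,0,-0.007],"yaw":0},
    {"dp":[-0.001,0,-0.007],"yaw":0}
  ]
}}

```text
time_s: 10.6
tcp_pos: [0.5462, 0.231, 0.0419]
eef_rot: [-180.0, -0.2, 10.5]
contact_force: [-2.9, -5.5, 14.5]
gripper_width: 0.0006
gripper_force: 7.4
```

```bash
python3 -c "import m;m.slope('blue')"
```

```text
blue slope 0.037 yaw 12.4 tcp from hinge end 0.083 tread z under tcp 0.0402 tcp [0.5462 0.231  0.0419] t 10.6 F [-2.9 -5.5 14.5]
```

At the stop; hold about a second, then release.

Call:
{"method": "apply_moves", "body": {
  "targets": [
    {"dp":[0,0,0],"yaw":0},
    {"dp":[0,0,0],"yaw":0},
    {"dp":[0,0,0],"yaw":0},
    {"dp":[0,0,0],"yaw":0},
    {"dp":[0,0,0],"yaw":0},
    {"dp":[0,0,0],"yaw":0},
    {"dp":[0,0,0],"yaw":0},
    {"dp":[0,0,0],"yaw":0},
    {"dp":[0,0,0],"yaw":0},
    {"dp":[0,0,0],"yaw":0},
    {"dp":[0,0,0],"yaw":0}
  ]
}}

```text
time_s: 11.57
tcp_pos: [0.5462, 0.231, 0.0419]
eef_rot: [-180.0, -0.2, 10.4]
contact_force: [-2.5, -3.7, 14.4]
gripper_width: 0.0004
gripper_force: 7.3
```

Call:
{"method": "apply_moves", "body": {
  "targets": [
    {"dp":[0.001,0,0.007],"yaw":0},
    {"dp":[0.003,0,0.014],"yaw":0},
    {"dp":[0.005,0.001,0.021],"yaw":0},
    {"dp":[0.006,0.001,0.028],"yaw":0},
    {"dp":[0.006,0.001,0.04],"yaw":0},
    {"dp":[0.006,0.001,0.07],"yaw":0},
    {"dp":[0.006,0.001,0.11],"yaw":0},
    {"dp":[0.006,0.001,0.15],"yaw":0},
    {"dp":[0.006,0.001,0.18],"yaw":0},
    {"dp":[0.006,0.001,0.18],"yaw":0},
    {"dp":[0.006,0.001,0.18],"yaw":0},
    {"dp":[0.006,0.001,0.18],"yaw":0}
  ]
}}

```text
time_s: 12.57
tcp_pos: [0.5506, 0.2319, 0.2193]
eef_rot: [-179.9, -0.1, 10.4]
contact_force: [0.2, 0.3, -0.3]
gripper_width: 0.0003
gripper_force: 0.0
```

```bash
python3 - <<'E'
from m import *
from plant import cams,r
slope("blue")
a=pickle.load(open("side.pkl","rb"));c=cams.capture("side")
for k,b in(("yellow",np.s_[220:260,280:345]),("red",np.s_[170:215,205:265])):
    print(k,[(np.argwhere(mask(x,k)[b]).mean(0).round(2),mask(x,k)[b].sum()) for x in(a,c)])
print(r.close_job())
E
```

```text
blue slope 0.356 yaw 11.1 tcp from hinge end 0.0898 tread z under tcp 0.0712 tcp [0.5506 0.2319 0.2193] t 12.5667 F [ 0.2  0.3 -0.3]
yellow [(array([20.01, 29.67]), np.uint64(640)), (array([20.03, 29.62]), np.uint64(642))]
red [(array([19.79, 28.8 ]), np.uint64(467)), (array([19.85, 28.76]), np.uint64(467))]
the job is handed in; nothing more can be done
None
```

I pressed the yellow pedal and then the blue one to the stop, held each for about a second, and both sprang back up; the red pedal and the tray were not touched, and the job was handed in at about 12.6 s (no verdict was returned).

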